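# Set up the cake-decorating corner

### The job

Build the tower of sprinkle tins on the round wooden stand: first the large tin in the stand's recess, then the medium tin in the dished lid of the large one, then the small tin in the lid of the medium one, each seated flat and the tins kept upright throughout. Then lay the tools flat into the metal tray in their order of use: first the measuring spoon in the compartment beside the tray's tab, then the spatula in the other compartment, each wholly inside its compartment, pointing either way along it. Do not disturb the oil bottle, the mug or the pepper mill, and leave everything standing free.

Things in the scene. Friction and masses are not known exactly. Their poses are not given: they have to be found in the camera images.
- tin_large: Lidded steel tin, round, 70 mm across and 45 mm high, its top a shallow round dish 64 mm across and 4 mm deep inside a 3 mm wide raised rim; the widest of three alike tins. Origin at the centre of its underside, z up. Weighs about 160 g. Can be gripped across its outside. Starts upright on the worktop. 
- tin_medium: Lidded steel tin, round, 54 mm across and 40 mm high, its top a shallow round dish 48 mm across and 4 mm deep inside a 3 mm wide raised rim; the middle of three alike tins. Origin at the centre of its underside, z up. Weighs about 100 g. Can be gripped across its outside. Starts upright on the worktop. 
- tin_small: Lidded steel tin, round, 38 mm across and 40 mm high, its top a shallow round dish 32 mm across and 4 mm deep inside a 3 mm wide raised rim; the narrowest of three alike tins. Origin at the centre of its underside, z up. Weighs about 50 g. Can be gripped across its outside. Starts upright on the worktop. 
- spoon: Measuring spoon, 160 mm long. Along its own x: pale square wooden handle 18 wide, 18 high from x = -80 to +20, then a steel neck and a round open steel bowl 38 across, 17 high, centred at x = +61. Origin on the underside at mid-length, under the handle, near the centre of mass: grip the handle there across its width (own y). About 70 g. Starts flat on the worktop.
- spatula: Spatula (palette knife), 160 mm long. Along its own x: pale square wooden handle 18 wide, 18 high from x = -80 to +20, then a flat round-ended steel blade 28 wide, 4 thick, to x = +80. Origin on the underside at mid-length, under the handle, near the centre of mass: grip the handle there across its width (own y). About 70 g. Starts flat on the worktop.
- stand: Round pale wooden stand, 110 mm across and 12 mm high, fixed to the worktop, with a round recess 82 mm across whose floor is 6 mm above the worktop. Origin at the centre of its underside, z up.
- tray: Fixed shallow aluminium tray, 200 mm (own x) by 150 mm (own y). Floor 3 above the worktop, walls 4 thick, tops at 13. A wall along x at y = 0 parts it into two compartments, each 192 by 69, centred at y = +36.5 and -36.5. A flat tab 70 wide with a dark slot sticks 28 out of the long side at +y: the compartment at +y is the one beside the tab. Origin at the centre of its underside, z up.
- oil_bottle: Bystander: green glass oil bottle, 60 mm across, 190 mm high, standing loose. Origin at the centre of its underside. Not to be disturbed.
- mug: Bystander: white mug, 80 mm across, 90 mm high, with a handle, standing loose. Origin at the centre of its underside. Not to be disturbed.
- pepper_mill: Bystander: dark wooden pepper mill, 46 mm across, 95 mm high, standing loose. Origin at the centre of its underside. Not to be disturbed.
Mind the look-alikes: they are no part of the job. What is shaped like the tin_large but orange or turquoise is not meant.

How it is judged:
By the outcome, as a careful person would: the job done as asked, in the order asked, and still so for the second after the job is handed in, with the robot touching nothing.
It also fails if it takes over 122 s, if anything falls off the work surface, if the arm or the gripper's body presses on something with over 40 N, if the wrist force passes 120 N, or if a joint passes its speed limit or range.

### The arm

A 6-joint arm with a two-finger parallel gripper is mounted at the origin on the work surface. World frame = base frame: x ahead of the robot, y to its left, z up, the work surface at z = 0. Lengths are in m, angles in rad, forces in N, time in s.
With the tool pointing down it reaches from about 0.25 to 0.775 m from the base axis. Payload 8.9 kg.
Tool frame: the origin (TCP) lies where the fingers leave the gripper's body, on its centre line; the fingertips stand 73 mm ahead of it and the grasp point (between the pads) lies 54 mm ahead of it (arm.tcp_to_tips is the distance from the TCP to the fingertips, in m); z points along the fingers, y is the line along which they close (so a half turn about z gives the same grasp; the last joint's range is limited). The gripper opens to 85 mm and grips with 20 to 120 N. Pads are 22 mm wide; open, the fingers measure 114 mm over their backs; the gripper's body (76 mm by 85 mm) begins 54 mm behind the grasp point. The pads swing forward as they close: fully open they stand 13 mm farther back than shut.
Start: joints at [1.205, 0.291, -0.153, 1.127, 0, 1.431], TCP at [0.118, 0.512, 0.304] pointing down, gripper open.
Joint ranges: [-2.52, 2.52], [-0.91, 1.74], [-1.3, 1.37], [-1.96, 2.02], [-1.52, 1.47], [-3.14, 3.14]. Speed limits (rad/s): [2.22, 2.22, 2.79, 3.14, 3.14, 3.14].

### API

Orientations are given as a rotation vector (axis times angle).
In Python, from station import monitor, cams, arm gives the robot as it stands. The module is installed in compiled form; this text tells all that it offers.
- The arm moves only by the shell command python3 -m handwheel 'ROWS'. ROWS is one flat JSON list of numbers that holds 1 to 12 rows one after another, with no inner brackets; each row has 7 numbers: a rotation vector rx, ry, rz in rad, then dx, dy, dz in m, then the finger opening in m; each row shifts and turns the commanded pose from where the row before left it, along the tool's axes as they then stand; what a row does not reach is not made up. A row lasts 1/8 s, in which the tool goes at most 0.0625 m and 0.188 rad, less where a joint would pass 70% of its speed; a pose out of reach is approached as far as the arm can. The fingers move at their own pace and stop on an object; the grip force is fixed at half the most. Time passes only in rows, so rows that do not move let the fingers close. It prints the time, the measured TCP pose, the force, the opening and the grip force at its end. Input that does not fit is refused with a message, and nothing moves.
- monitor.get_state(): the state, without advancing time (a new reading comes with each control period).
- cams.grab_frame(name): name is "scene" or "top"; returns the picture (480x640x3 uint8, blue, green, red); there is no depth.
- cams.get_calibration(name): a dict with "fov_y" (degrees; the focal length in pixels is half the picture's height over the tangent of half this angle, whatever the lens; pixels are square), "cx", "cy" (the principal point, pixels), "R" (3x3) and "t" (3): a world point X has camera coordinates R X + t. Camera axes: x right, y down, z forward; pixel columns grow to the right and rows downward; lengths in m; the calibration is good to about 2 mm. A picture is of the moment at which its call begins. get_calibration takes no time and is no camera call.
- arm.sign_off(): hands the job in; it is judged then, once.
The state is a dict: "t": time; "qpos": joint angles; "dq": joint speeds; "effort": joint torques, N m; "tcp_pos": TCP position; "tool_rot": TCP orientation; "wrist_force": force on the tool from outside, world axes, zero at the start; "torque": the same for the moment, N m; "finger_gap": finger opening in m; "gripper_force": force on a finger pad.
Only numpy, scipy, OpenCV 4.12 (cv2) and the standard library are available. Lean on these libraries where they do the work, as an engineer would, in place of code of your own. Each camera call takes 0.05 s, during which the arm holds its last target. There are 200 camera calls.

## Working session

There is one attempt and no reset: what is moved stays moved. The work goes in short steps, Python scripts to look and compute and a shell command to move; the robot and the scene stay as the last step left them, time stands still between calls to the robot, and variables do not carry over. Pictures are saved under pics/ and viewed, at most 14 in all, crops included, and the job is handed in when it is done.

```bash
mkdir -p pics
python3 - <<'E'
from station import monitor, cams, arm
import cv2, numpy as np
np.set_printoptions(precision=4,suppress=True)
for n in("scene","top"):
    cv2.imwrite(f"pics/{n}0.png",cams.grab_frame(n)); print(n,cams.get_calibration(n))
s=monitor.get_state(); print(s)
E
```

```text
scene {'fov_y': 45.84902546432802, 'cx': 321.42924061271253, 'cy': 235.451931203968, 'R': array([[-0.7677,  0.6408,  0.0058],
       [ 0.5193,  0.6275, -0.5801],
       [-0.3754, -0.4424, -0.8145]]), 't': array([ 0.4451, -0.2856,  1.3638])}
top {'fov_y': 43.35028197244823, 'cx': 308.9856158620574, 'cy': 233.54086340923135, 'R': array([[-0.001 , -0.9999,  0.0168],
       [-0.9854, -0.0019, -0.1704],
       [ 0.1704, -0.0167, -0.9852]]), 't': array([-0.0091,  0.5906,  1.303 ])}
{'t': 0.1, 'qpos': array([ 1.2047,  0.2912, -0.154 ,  1.1267, -0.    ,  1.4315]), 'dq': array([ 0.0003, -0.0017,  0.001 , -0.001 ,  0.0006, -0.0004]), 'effort': array([  0.0014, -53.7977,  33.192 ,   0.0094,  -0.0002,   0.    ]), 'tcp_pos': array([0.1179, 0.5113, 0.3034]), 'tool_rot': array([-0.3555, -3.1211,  0.0018]), 'wrist_force': array([0.3407, 0.4872, 0.1019]), 'torque': array([-0.0031,  0.0174, -0.0135]), 'gripper_force': 0.0, 'finger_gap': 0.08551718781263387}
```

View pics/top0.png

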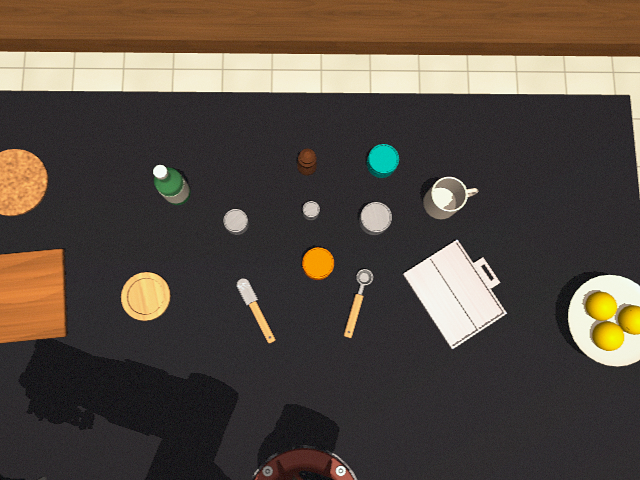

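View pics/scene0.png

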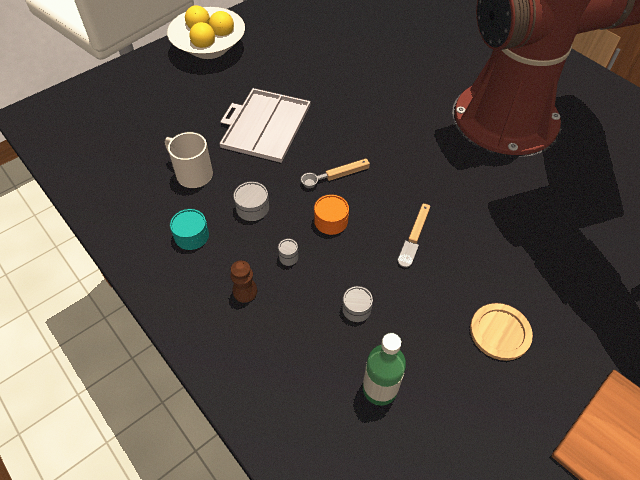

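The top view shows the stand at (146,296), medium tin (236,221), small (311,210), large (376,218), spatula (255,310), spoon (358,303) and tray (455,294) with its tab at upper right (487,270). In the scene view they are at stand (502,331), tins (357,303), (288,252), (251,200), and tray (265,125).

```bash
cat > h.py <<'E'
from station import monitor, cams, arm
import cv2, numpy as np
from scipy.spatial.transform import Rotation as Ro
np.set_printoptions(precision=4,suppress=True)
C={n:cams.get_calibration(n) for n in("scene","top")}
def ray(n,uv):
    c=C[n]; f=240/np.tan(np.radians(c["fov_y"]/2)); uv=np.atleast_2d(uv).astype(float)
    d=np.c_[(uv[:,0]-c["cx"])/f,(uv[:,1]-c["cy"])/f,np.ones(len(uv))]@c["R"]
    return -c["R"].T@c["t"], d
def plane(n,uv,z):
    o,d=ray(n,uv); return o+d*((z-o[2])/d[:,2])[:,None]
def tri(a,b):
    (o1,d1),(o2,d2)=ray("top",a),ray("scene",b); d1=d1[0];d2=d2[0]
    k=np.linalg.lstsq(np.c_[d1,-d2],o2-o1,rcond=None)[0]
    p,q=o1+k[0]*d1,o2+k[1]*d2
    return (p+q)/2,np.linalg.norm(p-q)
def blob(im,seed,lo=80,filt=None):
    hsv=cv2.cvtColor(im,cv2.COLOR_BGR2HSV)
    m=(hsv[...,2]>lo) if filt is None else filt(hsv)
    m=cv2.morphologyEx(m.astype(np.uint8),cv2.MORPH_CLOSE,np.ones((3,3)))
    cs=cv2.findContours(m,cv2.RETR_EXTERNAL,cv2.CHAIN_APPROX_NONE)[0]
    return min((c for c in cs if len(c)>12),key=lambda c:-cv2.pointPolygonTest(c,seed,True))
def cen(c):
    M=cv2.moments(c); return np.array([M["m10"],M["m01"]])/M["m00"]
E
python3 - <<'E'
from h import *
T=cv2.imread("pics/top0.png");S=cv2.imread("pics/scene0.png")
for n,a,b in [("large",(376,218),(251,200)),("med",(236,221),(357,303)),("small",(311,210),(288,252)),("orange",(318,263),(331,214)),("stand",(146,296),(502,331)),("mill",(307,160),(243,285)),("teal",(383,160),(189,230)),("bottle",(172,185),(384,380)),("mug",(443,198),(190,160))]:
    lo=40 if n in("mill","bottle") else 60
    ca,cb=blob(T,a,lo),blob(S,b,lo)
    p,r=tri(cen(ca),cen(cb)); 
    (x,y),rad=cv2.minEnclosingCircle(ca)
    print(n,p,"res",round(r,4),"area",cv2.contourArea(ca),cv2.contourArea(cb),"diam",2*rad*(1.38-p[2])/604)
    if n=="stand":
        for k,c in(("top",ca),("scene",cb)):
            w=plane(k,c[:,0],.012)[:,:2].astype(np.float32); print(k,cv2.fitEllipse(w*1000))
for k,im,sd in(("top",T,[(430,270),(472,335),(488,272)]),("scene",S,[(245,110),(285,130),(231,114)])):
    c=blob(im,sd[0],90); w=plane(k,c[:,0],.013)[:,:2].astype(np.float32)*1000
    print(k,"tray hull",cv2.contourArea(c),cv2.minAreaRect(w),cv2.approxPolyDP(cv2.convexHull(w),9,True)[:,0].tolist())
    wood=lambda h:(h[...,1]>70)&(h[...,2]>90)&(h[...,0]<25)
    al=lambda h:(h[...,2]>80)
    for n,s1 in(("spoon",{"top":(351,320),"scene":(350,168)}),("spatula",{"top":(262,322),"scene":(420,220)})):
        c=blob(im,s1[k],filt=wood); w=plane(k,c[:,0],.015)[:,:2].astype(np.float32)*1000
        c2=blob(im,s1[k],filt=al); w2=plane(k,c2[:,0],.012)[:,:2].astype(np.float32)*1000
        print(k,n,"handle",cv2.minAreaRect(w),"all",cv2.minAreaRect(w2))
E
```

```text
large [ 0.633  -0.1625  0.0238] res 0.0024 area 808.5 1107.5 diam 0.07695769270529375
med [0.6246 0.1577 0.0223] res 0.003 area 486.5 864.5 diam 0.059809048500313704
small [ 0.6518 -0.0143  0.0218] res 0.0026 area 245.0 432.0 diam 0.04366101839418796
orange [ 0.528  -0.0303  0.0237] res 0.0027 area 815.0 1167.5 diam 0.07506205679085597
stand [0.4547 0.3606 0.0047] res 0.0032 area 1885.0 2748.0 diam 0.11494020966048037
top ((453.7485046386719, 360.17578125), (108.67127990722656, 111.6959228515625), 154.521728515625)
scene ((458.6631164550781, 359.0967712402344), (109.56397247314453, 114.0838394165039), 109.67759704589844)
mill [ 0.6049 -0.052  -0.022 ] res 0.0243 area 288717.5 285913.5 diam 1.8537016011018608
teal [ 0.7708 -0.1825  0.0234] res 0.0027 area 826.5 1213.0 diam 0.07794965408036089
bottle [ 0.6049 -0.052  -0.022 ] res 0.0243 area 288717.5 285913.5 diam 1.8537016011018608
mug [ 0.6766 -0.3232  0.0469] res 0.0016 area 1448.5 1951.5 diam 0.1264289552333124
top tray hull 6174.0 ((467.4949035644531, -351.729248046875), (202.07058715820312, 179.63548278808594), 31.96489715576172)
[... 859 characters left out ...]
1], [490.4231872558594, -447.1983947753906], [534.48486328125, -420.4880065917969], [587.6489868164062, -353.9177551269531], [587.7354125976562, -333.6787109375], [514.6337890625, -217.93344116210938], [339.0474548339844, -331.75347900390625]]
scene spoon handle ((415.0345153808594, -107.75212097167969), (29.229965209960938, 103.35685729980469), 72.94781494140625) all ((438.6161804199219, -122.47770690917969), (41.1065559387207, 159.68702697753906), 74.04034423828125)
scene spatula handle ((399.3558349609375, 95.3140869140625), (106.08097839355469, 18.007986068725586), 27.943439483642578) all ((424.10552978515625, 108.9385757446289), (167.554443359375, 29.007810592651367), 27.72736930847168)
```

```bash
python3 - <<'E'
from h import *
T=cv2.imread("pics/top0.png");S=cv2.imread("pics/scene0.png")
br=lambda h:((h[...,0]<15)|(h[...,0]>170))&(h[...,1]>90)&(h[...,2]>30)
a,b=blob(T,(307,160),filt=br),blob(S,(243,285),filt=br)
print("mill",cv2.contourArea(a),cv2.contourArea(b),tri(cen(a),cen(b)))
gr=lambda h:(h[...,0]>45)&(h[...,0]<90)&(h[...,1]>80)&(h[...,2]>30)
a,b=blob(T,(175,183),filt=gr),blob(S,(384,366),filt=gr)
print("bottle",cv2.contourArea(a),cv2.contourArea(b),tri(cen(a),cen(b)))
E
python3 -m handwheel '[0,0,-0.113,0,0,0,0.085,0,0,-0.113,0,0,0,0.085,0,0,0,-0.037,-0.048,0.007,0.085,0,0,0,-0.037,-0.048,0.007,0.085,0,0,0,-0.037,-0.048,0.007,0.085,0,0,0,-0.037,-0.048,0.007,0.085,0,0,0,-0.037,-0.048,0.007,0.085,0,0,0,-0.037,-0.048,0.007,0.085,0,0,0,-0.037,-0.048,0.007,0.085,0,0,0,-0.037,-0.048,0.007,0.085,0,0,0,-0.037,-0.048,0.007,0.085,0,0,0,-0.037,-0.048,0.007,0.085]'
```

```text
mill 407.5 817.5 (array([ 0.7629, -0.0053,  0.0371]), np.float64(0.0037361106102582584))
bottle 485.0 1099.5 (array([0.6957, 0.2965, 0.0941]), np.float64(0.002175780632361899))
t: 1.6
tcp_pos: [0.4885, 0.0293, 0.2336]
tool_rot: [-0.002, -3.142, -0.0]
wrist_force: [1.7, 1.0, 0.5]
finger_gap: 0.085
gripper_force: 0.0
```

```bash
python3 -m handwheel '[0,0,0,-0.036,-0.048,0.02,0.085,0,0,0,-0.036,-0.048,0.02,0.085,0,0,0,-0.036,-0.048,0.02,0.085,0,0,0,-0.036,-0.048,0.02,0.085,0,0,0,0,0,0,0.085]'
python3 - <<'E'
from h import *
for n in("scene","top"): cv2.imwrite(f"pics/{n}1.png",cams.grab_frame(n))
i=cv2.imread("pics/scene1.png")[100:280,150:370]; j=cv2.imread("pics/top1.png")[130:310,290:510]
cv2.imwrite("pics/c1.png",np.hstack([cv2.resize(i,(400,327)),cv2.resize(j,(400,327))]))
E
```

```text
t: 2.22
tcp_pos: [0.6303, -0.1618, 0.1516]
tool_rot: [-0.007, -3.139, -0.001]
wrist_force: [-0.2, 0.4, -0.6]
finger_gap: 0.0848
gripper_force: 0.0
```

View pics/c1.png

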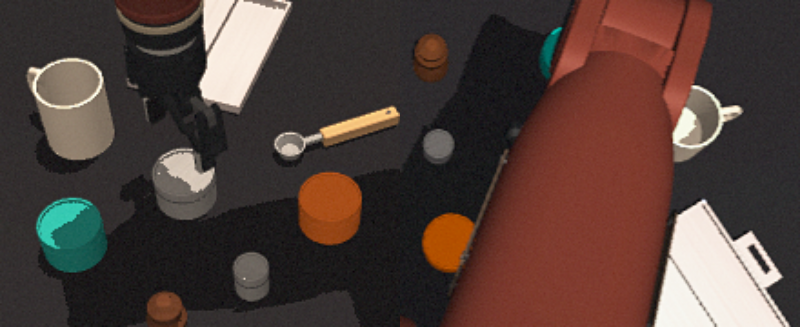

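The crops show the open gripper above the large tin in the scene view (tin near crop pixel 185,185), while the arm blocks the top view. I'm lowering and gripping.

```bash
python3 -m handwheel '[0,0,0,-0.003,-0.001,0.025,0.085,0,0,0,0,0,0.025,0.085,0,0,0,0,0,0.02,0.085,0,0,0,0,0,0,0.085]'; python3 -m handwheel '[0,0,0,0,0,0,0.06,0,0,0,0,0,0,0.06,0,0,0,0,0,0,0.06,0,0,0,0,0,0,0.06,0,0,0,0,0,0,0.06]'
```

```text
t: 2.82
tcp_pos: [0.6315, -0.158, 0.0843]
tool_rot: [0.001, -3.139, -0.002]
wrist_force: [-0.1, 0.4, 1.1]
finger_gap: 0.0854
gripper_force: 0.0
t: 3.45
tcp_pos: [0.6335, -0.1594, 0.0869]
tool_rot: [0.001, 3.139, -0.001]
wrist_force: [-2.2, 2.3, 6.3]
finger_gap: 0.0684
gripper_force: 68.2
```

```bash
python3 -m handwheel '[0,0,0,0,0,-0.03,0.06,0,0,0,0,0,-0.05,0.06,0,0,0,0,0,0,0.06,0,0,0,0,0,0,0.06]'
python3 - <<'E'
from h import *
print(arm.tcp_to_tips)
S=cams.grab_frame("scene");s=monitor.get_state();print(s["tcp_pos"],s["wrist_force"],s["finger_gap"],s["t"])
S=cams.grab_frame("scene");s=monitor.get_state();print(s["tcp_pos"],s["wrist_force"],s["finger_gap"])
cv2.imwrite("pics/c2.png",cv2.resize(S[70:250,150:390],(800,600)))
E
```

```text
t: 3.95
tcp_pos: [0.6328, -0.1594, 0.1652]
tool_rot: [0.001, 3.141, -0.0]
wrist_force: [-1.3, -0.0, -2.8]
finger_gap: 0.0683
gripper_force: 68.2
0.0726
[ 0.6323 -0.1593  0.1644] [-1.1866  0.4665 -2.124 ] 0.06881056695302834 4.0
[ 0.6321 -0.1593  0.1639] [ 0.4375  0.0284 -1.1927] 0.06849270817257952
```

View pics/c2.png

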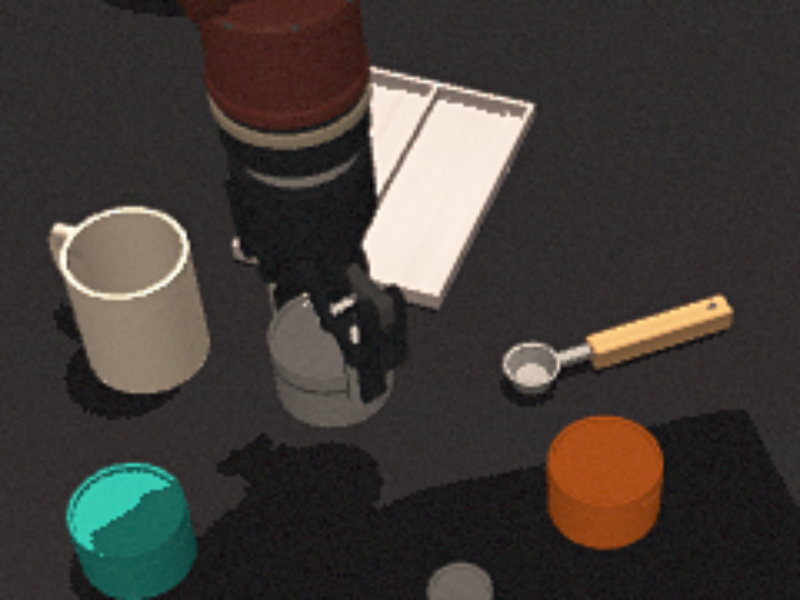

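The tin is held upright and clear of the table (at (330,370) in the enlarged crop). Carrying it to the stand.

```bash
python3 -m handwheel '[0,0,0,0.009,0.026,0,0.06,0,0,0,0.018,0.052,0,0.06,0,0,0,0.018,0.052,0,0.06,0,0,0,0.018,0.052,0,0.06,0,0,0,0.018,0.052,0,0.06,0,0,0,0.018,0.052,0,0.06,0,0,0,0.018,0.052,0,0.06,0,0,0,0.018,0.052,0,0.06,0,0,0,0.018,0.052,0,0.06,0,0,0,0.018,0.052,0,0.06,0,0,0,0.013,0.027,0,0.06,0,0,0,0,0,0,0.06]'; python3 -m handwheel '[0,0,0,0,0,0.02,0.06,0,0,0,0,0,0,0.06,0,0,0,0,0,0,0.06]'
```

```text
t: 5.55
tcp_pos: [0.4476, 0.363, 0.1637]
tool_rot: [0.004, -3.14, 0.001]
wrist_force: [0.8, 0.4, -2.1]
finger_gap: 0.0688
gripper_force: 68.3
t: 5.92
tcp_pos: [0.4495, 0.3609, 0.1449]
tool_rot: [-0.003, -3.141, 0.001]
wrist_force: [-0.7, -0.4, -1.6]
finger_gap: 0.0687
gripper_force: 68.3
```

```bash
python3 -m handwheel '[0,0,0,-0.004,0,0.025,0.06,0,0,0,0,0,0.015,0.06,0,0,0,0,0,0,0.06,0,0,0,0,0,0,0.06]'
python3 - <<'E'
from h import *
for i in range(2): 
    S=cams.grab_frame("scene");s=monitor.get_state();print(s["tcp_pos"],s["wrist_force"])
T=cams.grab_frame("top"); cv2.imwrite("pics/c3.png",np.hstack([cv2.resize(S[250:400,410:560],(400,400)),cv2.resize(T[220:370,70:220],(400,400))]))
E
```

```text
t: 6.42
tcp_pos: [0.4535, 0.3617, 0.1055]
tool_rot: [0.001, 3.141, 0.0]
wrist_force: [0.5, 0.2, -0.9]
finger_gap: 0.0686
gripper_force: 68.3
[0.4536 0.3618 0.1056] [ 0.3152 -0.0154 -0.3898]
[0.4536 0.3618 0.1057] [-0.3618  0.6774 -0.836 ]
```

View pics/c3.png

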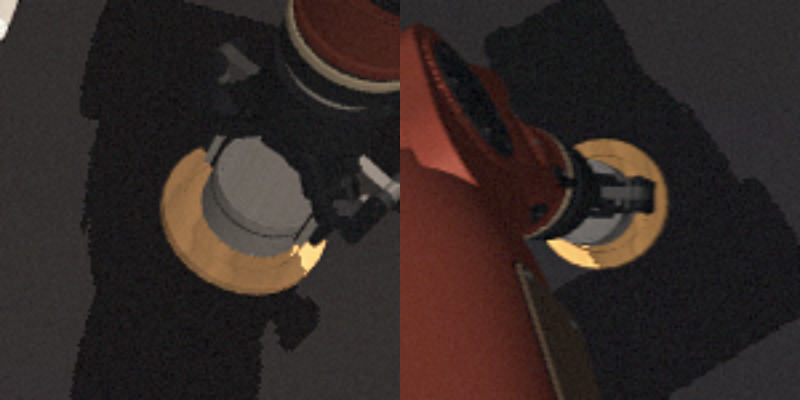

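The scene crop shows the held tin hovering within the stand's ring (tin about (265,195), ring (245,215)), consistent with a 13 mm hover.

```bash
python3 -m handwheel '[0,0,0,0,0,0.008,0.06,0,0,0,0,0,0.003,0.06,0,0,0,0,0,0.002,0.06,0,0,0,0,0,0,0.06,0,0,0,0,0,0,0.06]'
```

```text
t: 7.2
tcp_pos: [0.4529, 0.3614, 0.0929]
tool_rot: [-0.001, -3.141, 0.0]
wrist_force: [-5.0, -3.1, 15.0]
finger_gap: 0.0687
gripper_force: 70.1
```

```bash
python3 -m handwheel '[0,0,0,0,0,-0.001,0.075,0,0,0,0,0,0,0.085,0,0,0,0,0,0,0.085,0,0,0,0,0,-0.03,0.085,0,0,0,0,0,-0.05,0.085,0,0,0,-0.03,-0.03,-0.03,0.085,0,0,0,-0.04,-0.05,-0.03,0.085,0,0,0,-0.04,-0.05,-0.01,0.085,0,0,0,-0.04,-0.05,0,0.085,0,0,0,0,0,0,0.085,0,0,0,0,0,0,0.085]'
python3 - <<'E'
from h import *
S=cams.grab_frame("scene");T=cams.grab_frame("top"); s=monitor.get_state();print(s["tcp_pos"])
cv2.imwrite("pics/S4.png",S);cv2.imwrite("pics/T4.png",T);cv2.imwrite("pics/c4.png",np.hstack([cv2.resize(S[250:400,410:560],(400,400)),cv2.resize(T[220:370,70:220],(400,400))]))
E
```

```text
t: 8.57
tcp_pos: [0.5957, 0.1901, 0.2386]
tool_rot: [-0.002, -3.14, -0.0]
wrist_force: [-1.3, 0.1, -0.1]
finger_gap: 0.0851
gripper_force: 0.0
[0.5952 0.1912 0.2388]
```

View pics/c4.png

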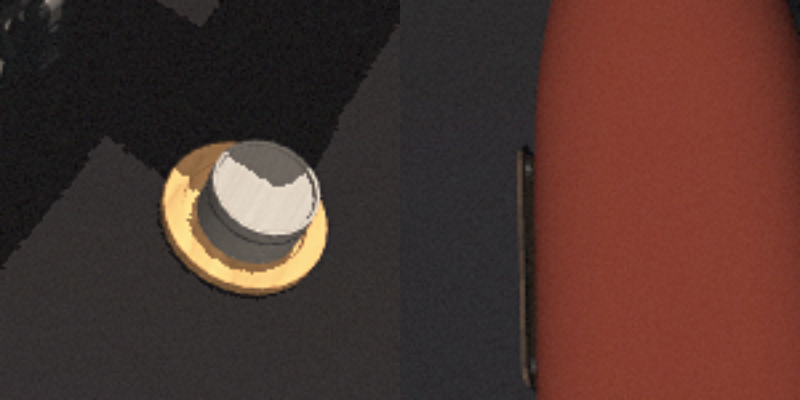

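The large tin sits inside the stand's recess, rim visible at (265,190) in the crop and the ring visible all round. Next is the medium tin.

```bash
python3 -m handwheel '[0,0,0,-0.015,-0.016,0.03,0.085,0,0,0,-0.013,-0.015,0.04,0.085,0,0,0,0,0,0.04,0.085,0,0,0,0,0,0.025,0.085,0,0,0,0,0,0.012,0.085,0,0,0,0,0,0.012,0.085,0,0,0,0,0,0,0.085,0,0,0,0,0,0,0.085]'
```

```text
t: 9.68
tcp_pos: [0.6245, 0.1594, 0.0809]
tool_rot: [0.001, 3.14, 0.0]
wrist_force: [-0.5, 0.6, 0.5]
finger_gap: 0.0851
gripper_force: 0.0
```

```bash
python3 -m handwheel '[0,0,0,0,0,0,0.06,0,0,0,0,0,0,0.05,0,0,0,0,0,0,0.044,0,0,0,0,0,0,0.044,0,0,0,0,0,0,0.044,0,0,0,0,0,0,0.044,0,0,0,0,0,0,0.044]'; python3 -m handwheel '[0,0,0,0,0,-0.03,0.044,0,0,0,0,0,-0.05,0.044,0,0,0,0,0,-0.03,0.044,0,0,0,0,0,0,0.044,0,0,0,0,0,0,0.044]'
```

```text
t: 10.55
tcp_pos: [0.6246, 0.1592, 0.0809]
tool_rot: [0.001, 3.14, 0.0]
wrist_force: [-0.8, -0.3, 5.2]
finger_gap: 0.0521
gripper_force: 62.7
t: 11.18
tcp_pos: [0.6235, 0.1591, 0.1891]
tool_rot: [-0.001, -3.14, 0.0]
wrist_force: [-0.3, 0.1, -2.0]
finger_gap: 0.0526
gripper_force: 63.0
```

```bash
python3 -m handwheel '[0,0,0,0.017,0.02,0,0.044,0,0,0,0.034,0.04,0,0.044,0,0,0,0.034,0.04,0,0.044,0,0,0,0.034,0.04,0,0.044,0,0,0,0.034,0.04,0,0.044,0,0,0,0.0175,0.0223,0,0.044,0,0,0,0,0,0.02,0.044,0,0,0,0,0,0.02,0.044,0,0,0,0,0,0,0.044,0,0,0,0,0,0,0.044,0,0,0,0,0,0,0.044]'
python3 - <<'E'
from h import *
S=cams.grab_frame("scene");T=cams.grab_frame("top"); s=monitor.get_state();print(s["tcp_pos"])
cv2.imwrite("pics/c5.png",np.hstack([cv2.resize(S[230:380,410:560],(400,400)),cv2.resize(T[220:370,70:220],(400,400))]))
E
```

```text
t: 12.55
tcp_pos: [0.4539, 0.3619, 0.1507]
tool_rot: [0.001, 3.141, 0.001]
wrist_force: [0.0, -0.1, -0.7]
finger_gap: 0.0524
gripper_force: 63.0
[0.454  0.3618 0.1506]
```

View pics/c5.png

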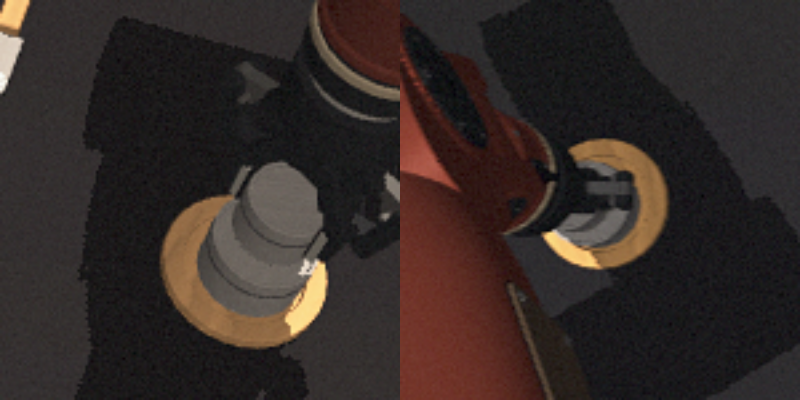

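The medium tin hangs centred over the large tin (crop (285,210) over (255,270)). Lowering.

```bash
python3 -m handwheel '[0,0,0,0.0005,0,0.012,0.044,0,0,0,0,0,0.006,0.044,0,0,0,0,0,0.003,0.044,0,0,0,0,0,0.002,0.044,0,0,0,0,0,0,0.044,0,0,0,0,0,0,0.044]'
```

```text
t: 13.4
tcp_pos: [0.4529, 0.3614, 0.1279]
tool_rot: [-0.001, -3.141, 0.0]
wrist_force: [-4.4, -3.1, 12.3]
finger_gap: 0.0526
gripper_force: 64.3
```

```bash
python3 -m handwheel '[0,0,0,0,0,-0.001,0.065,0,0,0,0,0,0,0.075,0,0,0,0,0,0,0.075,0,0,0,0,0,-0.02,0.075,0,0,0,0,0,-0.04,0.075,0,0,0,0,0,-0.03,0.075,0,0,0,-0.025,-0.047,0,0.075,0,0,0,-0.025,-0.047,0,0.075,0,0,0,-0.025,-0.047,0,0.075,0,0,0,-0.025,-0.047,0,0.075,0,0,0,-0.025,-0.047,0,0.075,0,0,0,-0.025,-0.047,0,0.075]'; python3 -m handwheel '[0,0,0,-0.025,-0.047,0.03,0.075,0,0,0,-0.023,-0.045,0.04,0.075,0,0,0,0,0,0.02,0.075,0,0,0,0,0,0,0.075,0,0,0,0,0,0,0.075]'
python3 - <<'E'
from h import *
S=cams.grab_frame("scene");T=cams.grab_frame("top"); s=monitor.get_state();print(s["tcp_pos"])
cv2.imwrite("pics/c6.png",np.hstack([cv2.resize(S[230:380,410:560],(400,400)),cv2.resize(S[170:320,210:360],(400,400))]))
E
```

```text
t: 14.9
tcp_pos: [0.6037, 0.0779, 0.218]
tool_rot: [0.001, 3.141, 0.0]
wrist_force: [0.2, 0.3, -0.0]
finger_gap: 0.0753
gripper_force: 0.0
t: 15.52
tcp_pos: [0.6505, -0.0107, 0.1301]
tool_rot: [0.0, 3.141, -0.0]
wrist_force: [0.0, -0.0, 0.8]
finger_gap: 0.0748
gripper_force: 0.0
[ 0.6508 -0.0106  0.1307]
```

View pics/c6.png

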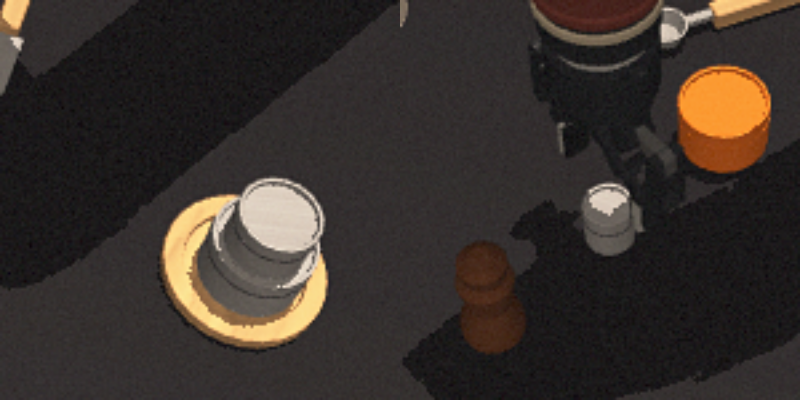

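The medium tin is seated in the large one's lid (crop (280,215)). The gripper is above the small tin at (608,215).

```bash
python3 -m handwheel '[0,0,0,0,-0.0025,0.025,0.075,0,0,0,0,0,0.018,0.075,0,0,0,0,0,0.009,0.075,0,0,0,0,0,0,0.06,0,0,0,0,0,0,0.05,0,0,0,0,0,0,0.04,0,0,0,0,0,0,0.028,0,0,0,0,0,0,0.028,0,0,0,0,0,0,0.028,0,0,0,0,0,0,0.028,0,0,0,0,0,0,0.028]'; python3 -m handwheel '[0,0,0,0,0,-0.03,0.028,0,0,0,0,0,-0.05,0.028,0,0,0,0,0,-0.06,0.028,0,0,0,0,0,-0.02,0.028,0,0,0,0,0,0,0.028,0,0,0,0,0,0,0.028]'
```

```text
t: 17.0
tcp_pos: [0.6508, -0.0137, 0.0782]
tool_rot: [0.001, 3.14, -0.0]
wrist_force: [-1.1, 0.1, 6.3]
finger_gap: 0.0365
gripper_force: 59.9
t: 17.75
tcp_pos: [0.6495, -0.0136, 0.2357]
tool_rot: [-0.001, -3.139, -0.0]
wrist_force: [0.3, -0.3, -0.4]
finger_gap: 0.0366
gripper_force: 60.1
```

```bash
python3 -m handwheel '[0,0,0,0.012,0.023,0,0.028,0,0,0,0.025,0.047,0,0.028,0,0,0,0.025,0.047,0,0.028,0,0,0,0.025,0.047,0,0.028,0,0,0,0.025,0.047,0,0.028,0,0,0,0.025,0.047,0,0.028,0,0,0,0.025,0.047,0,0.028,0,0,0,0.025,0.047,0,0.028,0,0,0,0.010,0.023,0,0.028,0,0,0,0,0,0.02,0.028,0,0,0,0,0,0.02,0.028,0,0,0,0,0,0,0.028]'; python3 -m handwheel '[0,0,0,0,0,0.01,0.028,0,0,0,0,0,0,0.028,0,0,0,0,0,0,0.028]'
python3 - <<'E'
from h import *
S=cams.grab_frame("scene");T=cams.grab_frame("top"); s=monitor.get_state();print(s["tcp_pos"])
cv2.imwrite("pics/c7.png",np.hstack([cv2.resize(S[230:380,410:560],(400,400)),cv2.resize(T[220:370,70:220],(400,400))]))
E
```

```text
t: 19.25
tcp_pos: [0.4519, 0.3606, 0.1944]
tool_rot: [-0.001, -3.137, 0.005]
wrist_force: [-0.3, 0.2, -0.4]
finger_gap: 0.0369
gripper_force: 60.1
t: 19.62
tcp_pos: [0.4537, 0.3615, 0.1875]
tool_rot: [0.002, 3.141, 0.0]
wrist_force: [0.4, 0.2, -0.2]
finger_gap: 0.0367
gripper_force: 60.1
[0.4538 0.3616 0.1877]
```

View pics/c7.png

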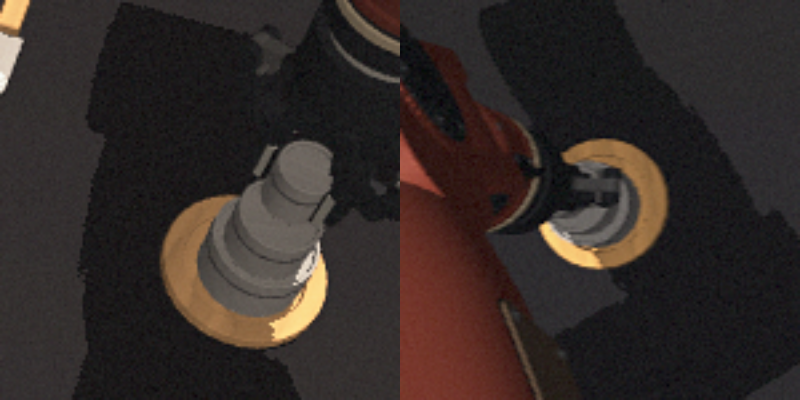

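The small tin hangs centred above the medium one (crop (305,175) over (280,225)). Lowering about 26 mm.

```bash
python3 -m handwheel '[0,0,0,0.001,0,0.014,0.028,0,0,0,0,0,0.008,0.028,0,0,0,0,0,0.003,0.028,0,0,0,0,0,0.002,0.028,0,0,0,0,0,0,0.028,0,0,0,0,0,0,0.028]'
```

```text
t: 20.48
tcp_pos: [0.4522, 0.3613, 0.1612]
tool_rot: [-0.001, -3.142, 0.0]
wrist_force: [-4.4, -3.4, 12.5]
finger_gap: 0.0367
gripper_force: 61.3
```

```bash
python3 -m handwheel '[0,0,0,0,0,-0.001,0.05,0,0,0,0,0,0,0.065,0,0,0,0,0,0,0.065,0,0,0,0,0,-0.02,0.065,0,0,0,0,0,-0.04,0.065,0,0,0,0,0,-0.04,0.065,0,0,0,0.001,-0.048,0,0.06,0,0,0,0.001,-0.048,0,0.05,0,0,0,0.001,-0.048,0,0.05,0,0,0,0.001,-0.048,0,0.05,0,0,0,0.001,-0.048,0,0.05,0,0,0,0.001,-0.048,0,0.05]'; python3 -m handwheel '[0,0,0,0.001,-0.048,0,0.05,0,0,0,0.001,-0.048,0.02,0.05,0,0,0,0.001,-0.048,0.02,0.05,0,0,0,0.001,-0.046,0.03,0.05,0,0,0.15,0,0,0.02,0.05,0,0,0.15,0,0,0.02,0.05,0,0,0,0,0,0,0.05,0,0,0,0,0,0,0.05]'
python3 - <<'E'
from h import *
S=cams.grab_frame("scene");T=cams.grab_frame("top"); s=monitor.get_state();p=s["tcp_pos"];R=Ro.from_rotvec(s["tool_rot"]).as_matrix()
print(p,R.T@(np.array([.4397,-.1174,.077])-p),np.degrees(np.arctan2(R[1,0],R[0,0])))
cv2.imwrite("pics/S8.png",S);cv2.imwrite("pics/T8.png",T)
cv2.imwrite("pics/c8.png",np.hstack([cv2.resize(S[230:380,410:560],(300,300)),cv2.resize(S[90:240,260:410],(500,500))[:300] if 0 else cv2.resize(S[90:270,250:430],(300,300))]))
E
```

```text
t: 21.98
tcp_pos: [0.4462, 0.0721, 0.2613]
tool_rot: [0.001, 3.141, -0.0]
wrist_force: [1.6, -0.8, -0.2]
finger_gap: 0.05
gripper_force: 0.0
t: 22.98
tcp_pos: [0.4424, -0.1165, 0.1518]
tool_rot: [0.465, 3.106, -0.0]
wrist_force: [0.9, 0.9, 0.6]
finger_gap: 0.0502
gripper_force: 0.0
[ 0.4427 -0.1166  0.1521] [ 0.0027 -0.0017  0.0751] 162.90786278157515
```

View pics/c8.png

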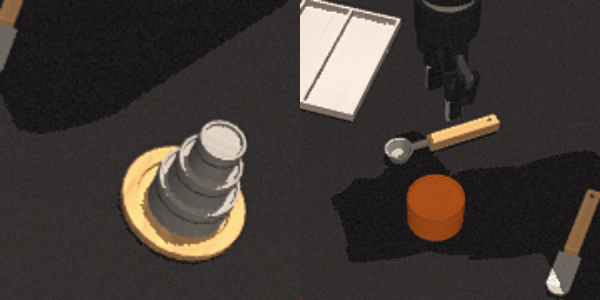

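The tower is complete and upright (crop (220,145) on top of (210,190)); the gripper is above the spoon handle at (455,130).

```bash
python3 -m handwheel '[0,0,0,0.003,-0.002,0.035,0.05,0,0,0,0,0,0.025,0.05,0,0,0,0,0,0.014,0.05,0,0,0,0,0,0,0.05,0,0,0,0,0,0,0.05]'; python3 -m handwheel '[0,0,0,0,0,0,0.03,0,0,0,0,0,0,0.02,0,0,0,0,0,0,0.008,0,0,0,0,0,0,0.008,0,0,0,0,0,0,0.008,0,0,0,0,0,0,0.008,0,0,0,0,0,0,0.008]'
```

```text
t: 23.7
tcp_pos: [0.4393, -0.1177, 0.078]
tool_rot: [0.47, 3.105, -0.001]
wrist_force: [-0.0, -0.2, 1.0]
finger_gap: 0.0499
gripper_force: 0.0
t: 24.58
tcp_pos: [0.439, -0.1177, 0.0779]
tool_rot: [0.47, 3.105, -0.001]
wrist_force: [-1.5, 0.1, 8.9]
finger_gap: 0.0167
gripper_force: 59.0
```

```bash
python3 -m handwheel '[0,0,0,0,0,-0.04,0.008,0,0,0,0,0,-0.04,0.008,0,0,-0.143,0,0,0,0.008,0,0,-0.143,0,0,0,0.008,0,0,-0.143,0,0,0,0.008,0,0,-0.143,0,0,0,0.008,0,0,-0.143,0,0,0,0.008,0,0,-0.144,0,0,0,0.008,0,0,0,0,0,0,0.008]'; python3 -m handwheel '[0,0,0,0.02,-0.047,0,0.008,0,0,0,0.02,-0.047,0,0.008,0,0,0,0.02,-0.047,0,0.008,0,0,0,0.02,-0.047,0,0.008,0,0,0,0.018,-0.048,0,0.008,0,0,0,0,0,0,0.008,0,0,0,0,0,0,0.008,0,0,0,0,0,0,0.008]'
cat > rel.py <<'E'
from h import *
import sys
S=cams.grab_frame("scene");T=cams.grab_frame("top"); s=monitor.get_state();p=s["tcp_pos"];R=Ro.from_rotvec(s["tool_rot"]).as_matrix()
print(p,"to go",R.T@(np.array(eval(sys.argv[1]))-p),"yaw",np.degrees(np.arctan2(R[1,0],R[0,0]))%360)
cv2.imwrite(f"pics/S_{sys.argv[2]}.png",S);cv2.imwrite(f"pics/T_{sys.argv[2]}.png",T)
cv2.imwrite(f"pics/c_{sys.argv[2]}.png",np.hstack([cv2.resize(S[60:210,180:330],(400,400)),cv2.resize(T[210:360,380:530],(400,400))]))
E
python3 rel.py .4813,-.370,.081 9
```

```text
t: 25.7
tcp_pos: [0.4386, -0.1175, 0.1573]
tool_rot: [-0.864, 3.02, -0.0]
wrist_force: [0.3, -0.3, -0.7]
finger_gap: 0.0159
gripper_force: 59.2
t: 26.7
tcp_pos: [0.4804, -0.3684, 0.1572]
tool_rot: [0.865, -3.02, -0.001]
wrist_force: [-0.2, 1.1, -0.1]
finger_gap: 0.0166
gripper_force: 59.2
[ 0.4806 -0.3686  0.1574] to go [ 0.0001 -0.0016  0.0764] yaw 212.007296590657
```

View pics/c_9.png

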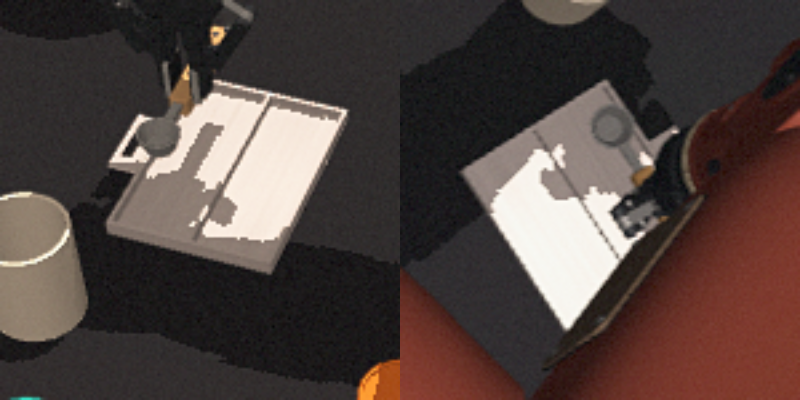

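The spoon hangs parallel above the tab-side compartment, bowl at (612,125) in the top crop. Lowering.

```bash
python3 -m handwheel '[0,0,0,0,-0.002,0.03,0.008,0,0,0,0,0,0.025,0.008,0,0,0,0,0,0.012,0.008,0,0,0,0,0,0.006,0.008,0,0,0,0,0,0.004,0.008,0,0,0,0,0,0,0.008,0,0,0,0,0,0,0.008]'
```

```text
t: 27.68
tcp_pos: [0.482, -0.3717, 0.081]
tool_rot: [-0.865, 3.019, -0.002]
wrist_force: [0.2, -0.5, 2.9]
finger_gap: 0.0164
gripper_force: 59.7
```

```bash
python3 -m handwheel '[0,0,0,0,0,0,0.028,0,0,0,0,0,0,0.028,0,0,0,0,0,0,0.028,0,0,0,0,0,-0.02,0.028,0,0,0,0,0,-0.05,0.028,0,0,0,0,0,-0.02,0.028,0,0,0,-0.02,0.044,0,0.05,0,0,0,-0.02,0.044,0,0.05,0,0,0,-0.021,0.044,0,0.05,0,0,0,-0.021,0.044,0,0.05,0,0,0,-0.021,0.044,0,0.05,0,0,0,-0.021,0.044,0,0.05]'; python3 -m handwheel '[0,0,0,-0.021,0.044,0,0.05,0,0,0,-0.02,0.044,0,0.05,0,0,0,-0.02,0.044,0,0.05,0,0,0,-0.02,0.044,0,0.05,0,0,0.08,0,0,0.02,0.05,0,0,0,0,0,0,0.05,0,0,0,0,0,0,0.05]'; python3 rel.py .423,.1104,.077 10
```

```text
t: 29.18
tcp_pos: [0.4467, -0.0803, 0.1704]
tool_rot: [-0.865, 3.02, -0.0]
wrist_force: [0.6, 0.3, 0.5]
finger_gap: 0.0498
gripper_force: 0.0
t: 30.05
tcp_pos: [0.4227, 0.1101, 0.1506]
tool_rot: [-0.745, 3.052, -0.0]
wrist_force: [0.0, -0.4, 0.2]
finger_gap: 0.05
gripper_force: 0.0
[0.423  0.11   0.1508] to go [-0.0002  0.0004  0.0738] yaw 207.39142447558908
```

View pics/c_10.png

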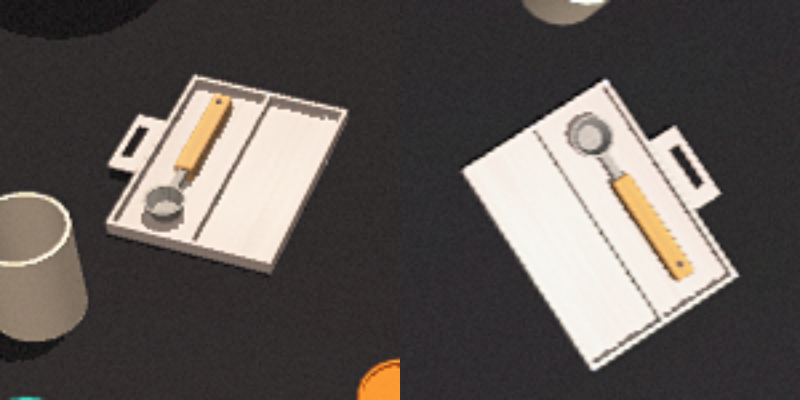

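The spoon lies flat and centred in the tab-side compartment (bowl (590,133), handle end (685,270) in the top crop). Now the spatula.

```bash
python3 -m handwheel '[0,0,0,0,0,0.035,0.05,0,0,0,0,0,0.025,0.05,0,0,0,0,0,0.013,0.05,0,0,0,0,0,0,0.05,0,0,0,0,0,0,0.03,0,0,0,0,0,0,0.02,0,0,0,0,0,0,0.008,0,0,0,0,0,0,0.008,0,0,0,0,0,0,0.008,0,0,0,0,0,0,0.008,0,0,0,0,0,0,0.008]'; python3 -m handwheel '[0,0,0,0,0,-0.03,0.008,0,0,0,0,0,-0.05,0.008,0,0,-0.08,0,0,0,0.008,0,0,0,0,0,0,0.008,0,0,0,0,0,0,0.008]'; python3 rel.py .4427,-.308,.08 11
```

```text
t: 31.52
tcp_pos: [0.4231, 0.1105, 0.0782]
tool_rot: [-0.744, 3.051, -0.001]
wrist_force: [-1.2, -0.6, 8.5]
finger_gap: 0.0164
gripper_force: 58.7
t: 32.15
tcp_pos: [0.422, 0.1105, 0.1569]
tool_rot: [0.863, -3.02, -0.0]
wrist_force: [-0.9, -1.3, -0.1]
finger_gap: 0.016
gripper_force: 59.2
[0.422  0.1105 0.1568] to go [ 0.2036 -0.3661  0.0768] yaw 211.9214222217914
```

```bash
python3 -m handwheel '[0,0,0,0.011,-0.02,0,0.008,0,0,0,0.023,-0.041,0,0.008,0,0,0,0.023,-0.041,0,0.008,0,0,0,0.023,-0.041,0,0.008,0,0,0,0.023,-0.041,0,0.008,0,0,0,0.023,-0.041,0,0.008,0,0,0,0.023,-0.041,0,0.008,0,0,0,0.023,-0.041,0,0.008,0,0,0,0.023,-0.041,0,0.008,0,0,0,0.009,-0.018,0,0.008,0,0,0,0,0,0,0.008,0,0,0,0,0,0,0.008]'; python3 rel.py .4427,-.308,.081 12
```

```text
t: 33.75
tcp_pos: [0.4429, -0.3066, 0.1568]
tool_rot: [0.866, -3.019, -0.003]
wrist_force: [0.3, 0.5, -0.3]
finger_gap: 0.0162
gripper_force: 59.2
[ 0.4432 -0.3066  0.1571] to go [ 0.0011 -0.001   0.0761] yaw 212.05159418625203
```

View pics/c_12.png

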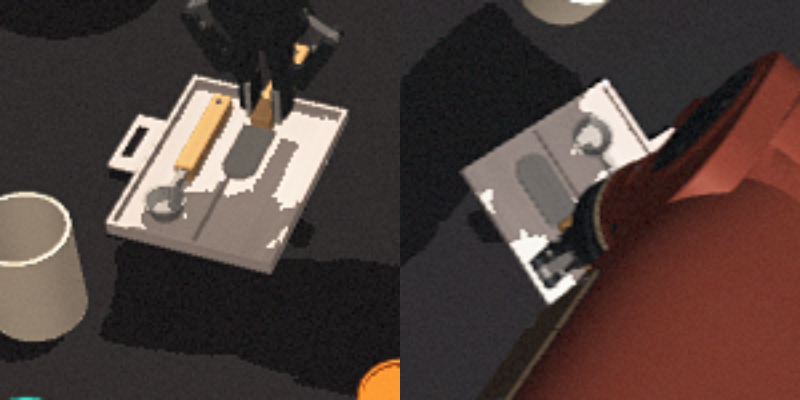

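The spatula hangs parallel over the empty compartment, blade at (540,180) in the top crop. Lowering, releasing and retreating.

```bash
python3 -m handwheel '[0,0,0,0.001,-0.001,0.03,0.008,0,0,0,0,0,0.025,0.008,0,0,0,0,0,0.012,0.008,0,0,0,0,0,0.006,0.008,0,0,0,0,0,0.004,0.008,0,0,0,0,0,0,0.008,0,0,0,0,0,0,0.008]'; python3 -m handwheel '[0,0,0,0,0,0,0.028,0,0,0,0,0,0,0.028,0,0,0,0,0,0,0.028,0,0,0,0,0,-0.02,0.028,0,0,0,0,0,-0.05,0.028,0,0,0,0,0,-0.04,0.028,0,0,0,-0.02,0.044,-0.02,0.05,0,0,0,-0.02,0.044,0,0.05,0,0,0,-0.021,0.044,0,0.05,0,0,0,-0.021,0.044,0,0.05,0,0,0,0,0,0,0.05,0,0,0,0,0,0,0.05]'; python3 rel.py .4427,-.308,.081 13
python3 - <<'E'
import cv2
S=cv2.imread("pics/S_13.png"); cv2.imwrite("pics/c13.png",S)
E
```

```text
t: 34.72
tcp_pos: [0.4433, -0.3095, 0.0812]
tool_rot: [-0.866, 3.019, -0.001]
wrist_force: [-1.3, 1.5, 6.4]
finger_gap: 0.0163
gripper_force: 60.0
t: 36.22
tcp_pos: [0.4197, -0.1169, 0.2104]
tool_rot: [-0.866, 3.019, -0.001]
wrist_force: [0.5, -0.3, 0.3]
finger_gap: 0.0503
gripper_force: 0.0
[ 0.4197 -0.1175  0.2103] to go [ 0.0812 -0.1737  0.1294] yaw 211.93370844314484
```

View pics/c13.png

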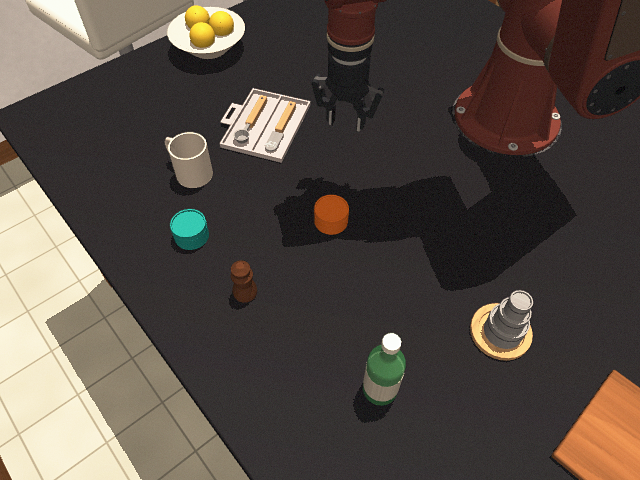

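The scene shows the tower upright on the stand (508,325), both tools inside the tray's compartments (242,120 and 280,125), and the mug, mill and bottle where they were.

```bash
python3 -c "
from station import arm
print(arm.sign_off())"
```

```text
the job is handed in; nothing more can be done
None
```

The tower is built on the stand and the spoon and spatula lie in their tray compartments. Nothing else was disturbed in the last picture, and I handed the job in at about 36 s of the 122 s allowed; no verdict was returned.

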